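# Lay the long gauge bar against the stop rail

## Task

Two square steel gauge bars lie askew on the bench in front of the angle-iron stop rail. Gently push the longer bar across the bench, at one point and then the other, until it lies flat, parallel and close against the near face of the rail, then let go of it. Slide it, do not lift it, and leave the shorter bar where it is.

Things in the scene. Friction and masses are not known exactly. Their poses are not given: they have to be found in the camera images.
- long_bar_centre (a point): longer gauge bar: plain grey steel, 30 x 30 mm section, 180 mm long, 0.3 to 0.65 kg, loose, two small holes in its top. The point is its centre, 15 mm above the bench; its y axis runs along it, its x axis across it towards the rail. It starts up to 20 degrees askew to the rail either way, its centre 9 to 12 cm in front of it, left or right of the shorter bar
- short_bar_centre (a point): the shorter gauge bar, a bystander to leave alone: same steel and 30 x 30 mm section, 110 mm long, loose, 19 cm or more from the longer bar from centre to centre. The point is its centre, 15 mm above the bench; its own y axis runs along its length
- rail_face (a point): stop rail: dark angle iron fixed to the bench behind the bars, 400 mm long, upright leg 45 mm high, foot on the far side. The point is on its flat near face (towards bars and robot), mid-length, 15 mm above the bench; y axis along the rail, x axis horizontal through the face, away from the bars. It runs across in front of the robot, turned 2 to 21 degrees, left end nearer the robot
- wheel_centre (a point): obstacle: the grey car wheel standing fixed at the right of the bars, upright, its axle nearly along the robot's y direction. The point is its centre, 204 mm above the bench; it is 400 mm across and lies within 210 mm of this point in x and 105 mm in y. Keep arm and gripper clear of it: pass above it or on the robot's side

How it is judged:
By the outcome, as a careful person would: the job done as asked, in the order asked, and still so for the second after the job is handed in, with the robot touching nothing.
It also fails if it takes over 51 s, if anything falls off the work surface, if the arm or the gripper's body presses on something with over 40 N, if the wrist force passes 120 N, or if a joint passes its speed limit or range.

## Robot

A 6-joint arm with a two-finger parallel gripper is mounted at the origin on a cart in front of the work surface, level with it; the furniture and walls round the work are solid. World frame = base frame: x ahead of the robot, y to its left, z up, the work surface at z = 0. Lengths are in m, angles in rad, forces in N, time in s.
With the tool pointing down it reaches from about 0.375 to 0.825 m from the base axis. Payload 5.5 kg.
Tool frame: the origin (TCP) lies on the centre line of the jaws, within the pads' length; the fingertips stand 22 mm ahead of it and the grasp point (between the pads) lies 3 mm ahead of it; z points along the fingers, y is the direction in which the jaws open and shut (so a half turn about z gives the same grasp; the last joint's range is limited). The gripper opens to 85 mm and grips with 20 to 120 N. Pads are 22 mm wide; open, the fingers measure 114 mm over their backs; the gripper's body (76 mm by 85 mm) begins 54 mm behind the grasp point. The pads swing forward as they close: fully open they stand 13 mm farther back than shut.
Start: joints at [1.163, 0.314, -0.047, 1.21, 0, 1.571], TCP at [0.238, 0.551, 0.253] pointing down, gripper open.
Joint ranges: [-2.67, 2.67], [-0.69, 1.73], [-1.03, 1.25], [-2.08, 2.16], [-1.42, 1.45], [-3.14, 3.14]. Speed limits (rad/s): [2.39, 2.39, 3.01, 3.14, 3.14, 3.14].

## Interface

Orientations are given as a unit quaternion [x, y, z, w].
In Python, from rig import ctrl gives the robot as it stands. The module is installed in compiled form; this text tells all that it offers.
- The arm moves only by the shell command python3 -m handwheel 'ROWS' [FORCE]. ROWS is JSON, a list that holds one entry, the list of rows, each a list of 7 numbers: the turn, a rotation vector about the tool's x, y, z in degrees, then the shift along the tool's x, y, z in mm, then the closure, from 0 (fully open) to 1 (shut). A call has 1 to 12 rows; each row is the pose to reach, as a shift and turn from the pose measured when the call began, along the tool's axes at that moment; what a row does not reach only later rows make up. A row lasts 1/10 s, in which the tool goes at most 50 mm and 8.59 degrees, less where a joint would pass 70% of its speed; a pose out of reach is approached as far as the arm can. A call with a gripper value outside its range is refused whole. The fingers move at their own pace and stop on an object; FORCE is the grip in N (left out, the last holds). Time passes only in rows, so rows that repeat a pose let the fingers close. It gives the time, the measured TCP pose, the force and the opening at its end, in the units of the state.
- ctrl.observe(): the state, without advancing time (a new reading comes with each control period).
- ctrl.get_image(name): name is "scene" or "top"; returns a dict with "image" (420x560x3 uint8, red, green, blue), "vertical_fov" (degrees; the focal length in pixels is half the picture's height over the tangent of half this angle, whatever the lens; pixels are square), "cx", "cy" (the principal point, pixels), "D" ([k1, k2, p1, p2, k3] as OpenCV has them; the pictures are not rectified), "world_to_cam" (4x4, takes a point from world to camera coordinates). Camera axes: x right, y down, z forward; pixel columns grow to the right and rows downward; lengths in m; the calibration is good to about 2 mm. A picture is of the moment at which its call begins. There is no depth.
- ctrl.sign_off(): hands the job in, once; it reports no verdict.
The state is a dict: "time_s": time; "joints": joint angles; "joint_vel": joint speeds; "joint_efforts": joint torques, N m; "tool_pos": TCP position; "tool_rot": TCP orientation; "ft_force": force on the tool from outside, world axes, zero at the start; "ft_torque": the same for the moment, N m; "width": finger opening in m.
Only numpy, scipy, OpenCV 4.12 (cv2) and the standard library are available. Lean on these libraries where they do the work, as an engineer would, in place of code of your own. Each camera call takes 0.05 s, during which the arm holds its last target. There are 200 camera calls.

## Working session

There is one attempt and no reset: what is moved stays moved. The work goes in short steps, Python scripts to look and compute and a shell command to move; the robot and the scene stay as the last step left them, time stands still between calls to the robot, and variables do not carry over. Pictures are saved under pics/ and viewed, about 8 in all and at most 12, crops included, and the job is handed in when it is done.

```bash
mkdir -p pics; cat > h.py <<'E'
import numpy as np,cv2
from rig import ctrl
def cam(n):
    d=ctrl.get_image(n); im=d["image"]; h=im.shape[0]
    f=h/2/np.tan(np.radians(d["vertical_fov"])/2)
    d["K"]=np.array([[f,0,d["cx"]],[0,f,d["cy"]],[0,0,1]]); d["D"]=np.array(d["D"],float); d["T"]=np.array(d["world_to_cam"]); return d
def ray(d,px,z):
    u=cv2.undistortPoints(np.array(px,float).reshape(-1,1,2),d["K"],d["D"]).reshape(-1,2)
    R,t=d["T"][:3,:3],d["T"][:3,3]; c=-R.T@t
    v=np.c_[u,np.ones(len(u))]@R; return c+v*((z-c[2])/v[:,2])[:,None]
def proj(d,P):
    return cv2.projectPoints(np.array(P,float).reshape(-1,1,3),cv2.Rodrigues(d["T"][:3,:3])[0],d["T"][:3,3],d["K"],d["D"])[0].reshape(-1,2)
def save(d,p,s=1,crop=None):
    im=cv2.cvtColor(d["image"],cv2.COLOR_RGB2BGR)
    if crop: x0,y0,x1,y1=crop; im=im[y0:y1,x0:x1]
    cv2.imwrite(p,cv2.resize(im,None,fx=s,fy=s,interpolation=cv2.INTER_CUBIC))
E
python3 - <<'E'
from h import *
import pickle
for n in("top","scene"):
    d=cam(n); save(d,f"pics/{n}0.png",1.4); pickle.dump(d,open(n+"0.pkl","wb"))
    print(n,-d["T"][:3,:3].T@d["T"][:3,3],d["vertical_fov"])
s=ctrl.observe();print(s["time_s"],s["tool_pos"],s["tool_rot"],s["width"],s["ft_force"])
E
```

```text
top [-0.10137644 -0.1650518   1.0237488 ] 44.21599005638538
scene [-0.12603499 -0.46259675  0.70381608] 50.23480332889248
0.1 [0.2377622  0.55035212 0.25252276] [ 2.02484985e-01  9.79285063e-01 -7.56788245e-04 -1.51000085e-04] 0.08512538026210285 [ 0.36622708 -0.43796047  0.43100428]
```

View pics/top0.png

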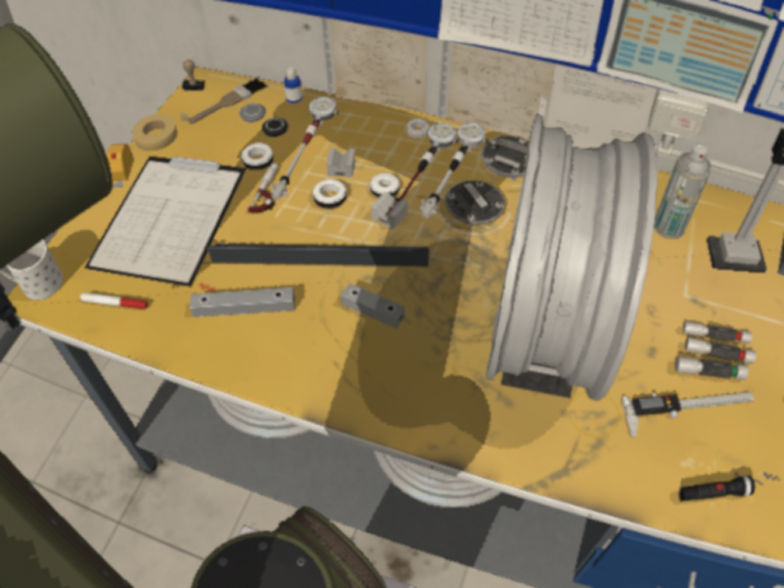

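View pics/scene0.png

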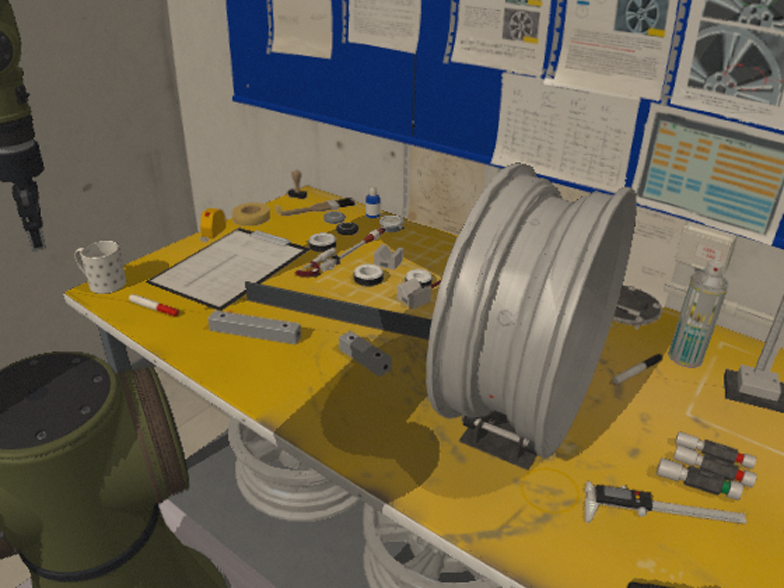

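The top view (1.4× scale) shows the long bar at about (243,301), the short bar at (372,305) and the rail from (210,253) to (428,257), with the wheel to the right. In the scene view the long bar is at (253,326). Next I'll measure the bar and rail edges.

```bash
cat >> h.py <<'E'
def masks(d,roi):
    x0,y0,x1,y1=roi; im=d["image"][y0:y1,x0:x1]; hsv=cv2.cvtColor(im,cv2.COLOR_RGB2HSV)
    return hsv
E
python3 - <<'E'
from h import *
import pickle
d=pickle.load(open("top0.pkl","rb"))
roi=(120,165,320,245); hsv=masks(d,roi)
m=((hsv[...,1]<110)).astype(np.uint8)
cs,_=cv2.findContours(m,cv2.RETR_EXTERNAL,cv2.CHAIN_APPROX_NONE)
for c in cs:
    if cv2.contourArea(c)<60: continue
    c=c.reshape(-1,2)+[roi[0],roi[1]]
    r=cv2.minAreaRect(c.astype(np.float32)); print(r, cv2.contourArea(c), np.round(cv2.boxPoints(r),1).tolist())
im=cv2.cvtColor(d["image"],cv2.COLOR_RGB2BGR)[165:245,120:320]
cv2.imwrite("pics/c1.png",np.vstack([cv2.resize(im,None,fx=3.9,fy=3.9,interpolation=cv2.INTER_CUBIC),cv2.resize(cv2.cvtColor(m*255,cv2.COLOR_GRAY2BGR),None,fx=3.9,fy=3.9,interpolation=0)])[:600])
print(proj(d,[[.5,.2,0],[.6,.2,0],[.5,.3,0]]))
E
```

```text
((172.35842895507812, 215.37611389160156), (17.294940948486328, 75.16647338867188), 86.18592071533203) 1182.5 [[134.3000030517578, 209.1999969482422], [209.3000030517578, 204.1999969482422], [210.39999389648438, 221.5], [135.39999389648438, 226.5]]
((265.8965759277344, 217.74139404296875), (48.18946838378906, 17.46375846862793), 23.198591232299805) 745.5 [[240.3000030517578, 216.3000030517578], [247.1999969482422, 200.1999969482422], [291.5, 219.1999969482422], [284.6000061035156, 235.3000030517578]]
((219.5, 184.0), (38.0, 199.0), 90.0) 3006.5 [[120.0, 165.0], [319.0, 165.0], [319.0, 203.0], [120.0, 203.0]]
[[221.75048722 234.96591239]
 [237.6035231  203.62536478]
 [184.33151602 223.53855382]]
```

View pics/c1.png

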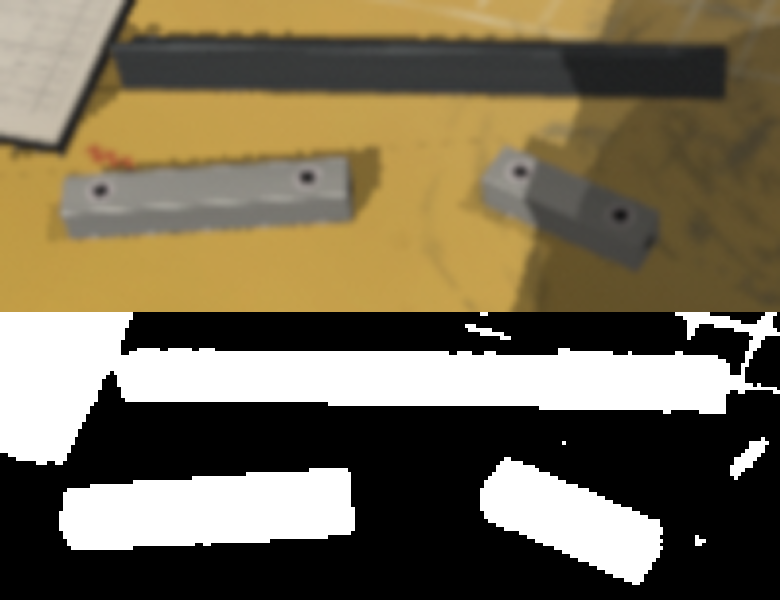

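```bash
cat >> h.py <<'E'
def edge(d,mask,roi,u0,u1,side,z):
    P=[]
    for u in range(u0,u1+1):
        v=np.flatnonzero(mask[:,u-roi[0]])
        if len(v): P.append([u,roi[1]+(v.max()+.5 if side=='lo' else v.min()-.5)])
    W=ray(d,P,z)[:,:2]; vx,vy,x,y=cv2.fitLine(W.astype(np.float32),cv2.DIST_HUBER,0,.01,.01).ravel()
    if vy<0: vx,vy=-vx,-vy
    return np.array([vx,vy]),np.array([x,y])
E
python3 - <<'E'
from h import *
import pickle
d=pickle.load(open("top0.pkl","rb"))
roi=(120,165,320,245); hsv=masks(d,roi); m=hsv[...,1]<110
ang=lambda t:np.degrees(np.arctan2(-t[0],t[1]))
r=m.copy(); r[35:]=0
t,p=edge(d,r,roi,156,300,'lo',0); n=np.array([t[1],-t[0]]); print("rail ang",ang(t),p,t,n)
b=m.copy(); b[:37]=0
for s,z in(('lo',0),('hi',.03)):
    tt,pp=edge(d,b,roi,142,205,s,z); print(s,ang(tt),pp)
    e=ray(d,[[136.5,225.8],[210.3,221.3]] if s=='lo' else [[136.5,210.8],[209,205]],z)[:,:2]
    print(e,np.linalg.norm(e[0]-e[1]),"dist to rail",(p-e)@n,"along",(e-p)@t)
print("rail ends",ray(d,[[151.3,187.6],[306.2,189.9]],0), "clip corner",ray(d,[[136,203.5],[152,168]],0))
e=ray(d,[[151.3,187.6],[306.2,189.9]],0)[:,:2];print((e-p)@t,(ray(d,[[136,203.5],[152,168]],0)[:,:2]-p)@np.c_[t,n])
print("short",ray(d,[[265.9,217.7]],.015))
s=pickle.load(open("scene0.pkl","rb"))
print("scene holes L bar ctr top",ray(s,[[217/1.4,317/1.4],[281/1.4,327/1.4]],.03), "top cam",ray(d,[[120+100/3.9,165+190/3.9],[120+307/3.9,165+178/3.9]],.03))
E
```

```text
rail ang 17.905659 [0.63723415 0.24104063] [-0.30745062  0.951564  ] [0.951564   0.30745062]
lo 23.67037 [0.4900404  0.32504818]
[[0.45362082 0.40973847]
 [0.52753561 0.24244274]] 0.18289685606269337 dist to rail [0.12285359 0.1039541 ] along [0.21697883 0.03506108]
hi 24.364136 [0.5121525  0.34867558]
[[0.47685278 0.41488479]
 [0.5524632  0.25344123]] 0.1782721426258782 dist to rail [0.09916465 0.07685241] along [0.21473319 0.03786285]
rail ends [[0.57381152 0.43225292 0.        ]
 [0.69864562 0.0518729  0.        ]] clip corner [[0.51431336 0.44506666 0.        ]
 [0.63467161 0.46310105 0.        ]]
[ 0.20145006 -0.1988862 ] [[ 0.2319359  -0.05423907]
 [ 0.21209256  0.0658342 ]]
short [[0.57285327 0.11399216 0.015     ]]
scene holes L bar ctr top [[0.46632196 0.39456366 0.03      ]
 [0.52062217 0.27401251 0.03      ]] top cam [[0.47668411 0.38896546 0.03      ]
 [0.52855315 0.26997139 0.03      ]]
```

```bash
python3 -m handwheel '[[[0,0,-5,-30,-11,0,0.5],[0,0,-10,-60,-22,10,1],[0,0,-15,-90,-33,20,1],[0,0,-20,-120,-44,35,1],[0,0,-25,-150,-55,50,1],[0,0,-30,-180,-66,65,1],[0,0,-35,-210,-78,80,1],[0,0,-39,-235,-87,95,1],[0,0,-41.3,-246,-91,100,1],[0,0,-41.3,-246,-91,100,1],[0,0,-41.3,-246,-91,100,1],[0,0,-41.3,-246,-91,100,1]]]' 20
cat >> h.py <<'E'
T=np.array([-0.30745,0.95156]);N=np.array([0.95156,0.30745]);P0=np.array([0.63723,0.24104])
def where():
    s=ctrl.observe(); p=np.array(s["tool_pos"]); R=__import__("scipy.spatial.transform",fromlist=["x"]).Rotation.from_quat(s["tool_rot"]).as_matrix()
    print("t",s["time_s"],"pos",np.round(p,4),"dist",np.round((P0-p[:2])@N,4),"along",np.round((p[:2]-P0)@T,4),"F",np.round(s["ft_force"],1),"w",round(s["width"],4))
    print(np.round(R,3).tolist()); return p,R
E
python3 - <<'E'
from h import *
where()
d=cam("top");save(d,"pics/top1.png",2,(60,80,380,380));d=cam("scene");save(d,"pics/sc1.png",2,(60,100,380,360))
E
```

```text
time_s: 1.3
tool_pos: [0.4271, 0.3699, 0.1531]
tool_rot: [-0.156, 0.988, -0.0, -0.0]
ft_force: [0.1, 0.3, 0.5]
width: 0.0003
t 1.3 pos [0.4271 0.3699 0.1531] dist 0.1604 along 0.1872 F [0.1 0.3 0.5] w 0.0003
[[-0.951, -0.308, -0.0], [-0.308, 0.951, -0.001], [0.001, -0.001, -1.0]]
```

View pics/sc1.png

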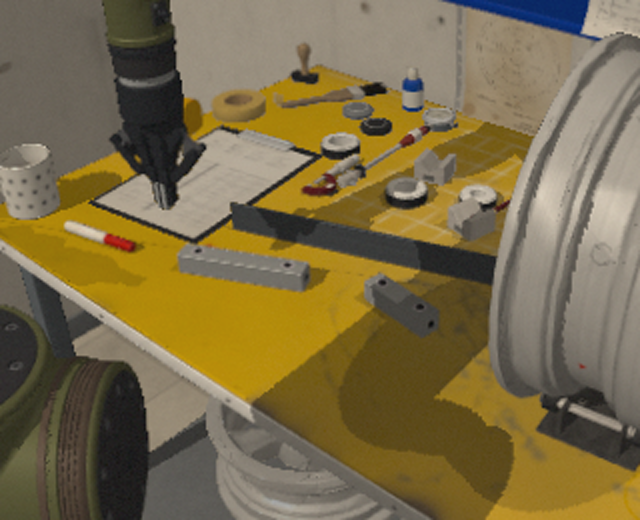

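```bash
python3 -m handwheel '[[[0,0,0,8,0,25,1],[0,0,0,8,0,50,1],[0,0,0,8,0,75,1],[0,0,0,8,0,95,1],[0,0,0,8,0,110,1],[0,0,0,8,0,120,1],[0,0,0,8,0,121,1],[0,0,0,8,0,121,1]]]'
python3 - <<'E'
from h import *
where()
d=cam("scene");save(d,"pics/sc2.png",3.5,(100,170,320,300))
s=d; 
# scene: rail bottom / bar via rays
print("holes",ray(s,[[156.5,225],[202,232.5]],.03))
E
```

```text
time_s: 2.2
tool_pos: [0.4195, 0.3679, 0.0326]
tool_rot: [-0.156, 0.988, -0.0, 0.0]
ft_force: [0.4, -0.8, -0.4]
width: 0.0001
t 2.2 pos [0.4195 0.3679 0.0326] dist 0.1682 along 0.1876 F [ 0.4 -0.8 -0.4] w 0.0001
[[-0.951, -0.309, 0.0], [-0.309, 0.951, -0.0], [0.0, -0.0, -1.0]]
holes [[0.47339887 0.39681886 0.03      ]
 [0.52622253 0.27491957 0.03      ]]
```

View pics/sc2.png

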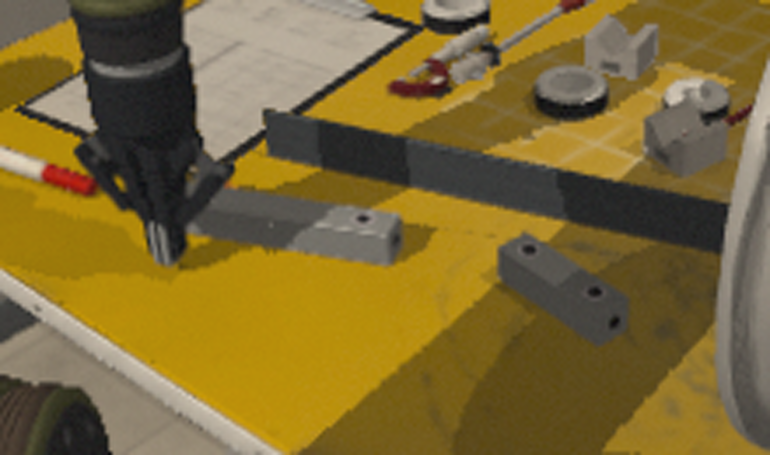

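```bash
python3 -m handwheel '[[[0,0,0,0,-15,0,1],[0,0,0,-5,-29,0,1],[0,0,0,-15,-29,0,1],[0,0,0,-24,-29,0,1],[0,0,0,-29,-29,0,1],[0,0,0,-33,-29,0,1],[0,0,0,-37,-29,0,1],[0,0,0,-41,-29,0,1],[0,0,0,-45,-29,0,1],[0,0,0,-48,-29,0,1],[0,0,0,-50,-29,0,1],[0,0,0,-50,-29,0,1]]]'
cat >> h.py <<'E'
def look(tag,show=False):
    where(); d=cam("top"); roi=(120,150,320,245); hsv=masks(d,roi)
    if show: save(d,f"pics/{tag}.png",3.5,(110,140,320,250))
    return d
E
python3 - <<'E'
from h import *
look("a1",1)
E
```

```text
time_s: 3.45
tool_pos: [0.4762, 0.3561, 0.0328]
tool_rot: [-0.157, 0.988, -0.0, 0.0]
ft_force: [-2.2, 0.9, -0.5]
width: 0.0001
t 3.45 pos [0.4762 0.3561 0.0328] dist 0.1178 along 0.159 F [-2.2  0.9 -0.5] w 0.0001
[[-0.951, -0.309, 0.0], [-0.309, 0.951, 0.0], [-0.0, -0.0, -1.0]]
```

View pics/a1.png

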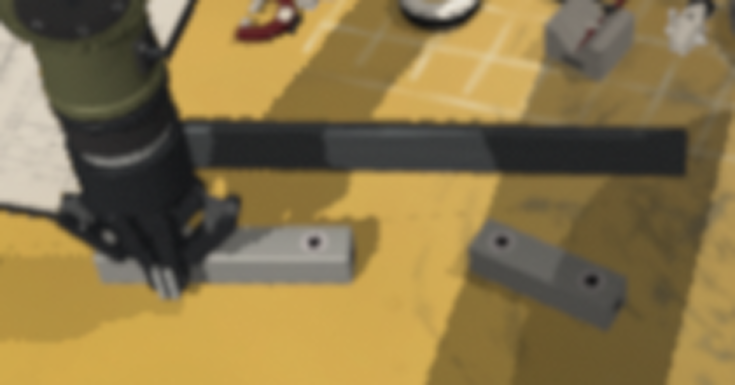

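The fingers are in contact with the bar at crop (170,290). Its lower edge runs (103,282)–(352,283), so it has turned to nearly parallel with the rail. I'll keep pushing the left point, then switch to the right.

```bash
python3 -m handwheel '[[[0,0,0,-4,0,0,1],[0,0,0,-8,0,0,1],[0,0,0,-12,0,0,1],[0,0,0,-16,0,0,1],[0,0,0,-20,0,0,1],[0,0,0,-22,0,0,1],[0,0,0,-22,0,0,1],[0,0,0,-10,0,0,1],[0,0,0,15,0,0,1],[0,0,0,42,-15,0,1],[0,0,0,42,-40,0,1],[0,0,0,42,-60,0,1]]]'
python3 - <<'E'
from h import *
look("a2",1)
E
```

```text
time_s: 4.7
tool_pos: [0.4551, 0.2853, 0.0332]
tool_rot: [-0.157, 0.988, -0.0, 0.001]
ft_force: [0.7, 0.7, 0.9]
width: 0.0002
t 4.7 pos [0.4551 0.2853 0.0332] dist 0.1597 along 0.0981 F [0.7 0.7 0.9] w 0.0002
[[-0.951, -0.31, 0.002], [-0.31, 0.951, 0.0], [-0.002, -0.001, -1.0]]
```

View pics/a2.png

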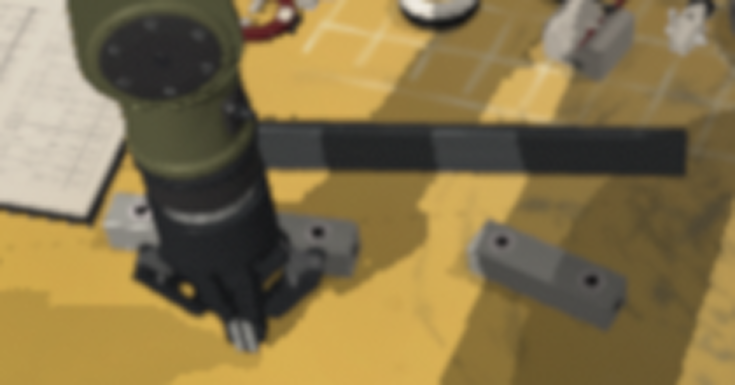

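The bar's holes are now at crop (140,210) and (318,232), so it has over-rotated as intended. The gripper is clear at (245,340).

```bash
cat >> h.py <<'E'
def holes(d,a,b,o=(110,140),s=3.5):
    W=ray(d,np.array([a,b],float)/s+o,.03)[:,:2]; c=W.mean(0); v=W[0]-W[1]
    print("centre dist",round((P0-c)@N,4),"along",round((c-P0)@T,4),"ang rel",round(np.degrees(np.arctan2(-v@N,v@T)),2),"sep",np.linalg.norm(v))
E
python3 - <<'E'
from h import *
d=cam("top"); holes(d,(140,210),(318,232))
E
```

```text
centre dist 0.0732 along 0.1221 ang rel -7.08 sep 0.13060564419820195
```

```bash
python3 -m handwheel '[[[0,0,0,-15,-6,0,1],[0,0,0,-35,-6,0,1],[0,0,0,-48,-6,0,1],[0,0,0,-54,-6,0,1],[0,0,0,-58,-6,0,1],[0,0,0,-62,-6,0,1],[0,0,0,-66,-6,0,1],[0,0,0,-70,-6,0,1],[0,0,0,-74,-6,0,1],[0,0,0,-78,-6,0,1],[0,0,0,-82,-6,0,1],[0,0,0,-85,-6,0,1]]]'
python3 -m handwheel '[[[0,0,0,-3,0,0,1],[0,0,0,-3,0,0,1],[0,0,0,12,0,0,1],[0,0,0,40,0,0,1],[0,0,0,55,0,0,1],[0,0,0,55,0,0,1]]]'
python3 - <<'E'
from h import *
look("a3",1)
E
```

```text
time_s: 6.0
tool_pos: [0.5384, 0.3048, 0.0331]
tool_rot: [-0.155, 0.988, -0.001, 0.001]
ft_force: [-2.1, -1.4, -0.7]
width: -0.0
time_s: 6.6
tool_pos: [0.4847, 0.2875, 0.0331]
tool_rot: [-0.156, 0.988, -0.001, 0.001]
ft_force: [0.5, -0.3, -0.1]
width: 0.0001
t 6.6 pos [0.4847 0.2875 0.0331] dist 0.1309 along 0.0911 F [ 0.5 -0.3 -0.1] w 0.0001
[[-0.952, -0.308, 0.001], [-0.308, 0.952, -0.001], [-0.001, -0.001, -1.0]]
```

View pics/a3.png

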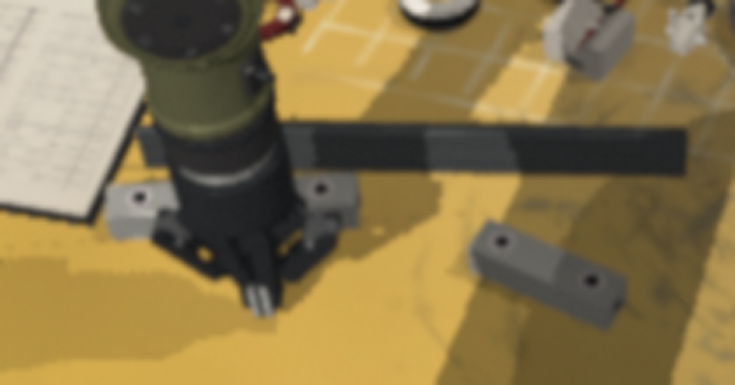

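```bash
python3 - <<'E'
from h import *
d=cam("top"); holes(d,(139,197),(321,188))
E
python3 -m handwheel '[[[0,0,0,0,25,0,1],[0,0,0,-10,46,0,1],[0,0,0,-30,46,0,1],[0,0,0,-44,46,0,1],[0,0,0,-50,46,0,1],[0,0,0,-54,46,0,1],[0,0,0,-58,46,0,1],[0,0,0,-62,46,0,1],[0,0,0,-66,46,0,1],[0,0,0,-70,46,0,1],[0,0,0,-74,46,0,1],[0,0,0,-76,46,0,1]]]'
python3 - <<'E'
from h import *
look("a4",1)
E
```

```text
centre dist 0.048 along 0.1249 ang rel 4.92 sep 0.13035469010008752
time_s: 7.9
tool_pos: [0.5444, 0.3553, 0.0336]
tool_rot: [-0.156, 0.988, -0.0, 0.001]
ft_force: [-4.3, -1.4, 3.2]
width: 0.0003
t 7.9 pos [0.5444 0.3553 0.0336] dist 0.0532 along 0.1373 F [-4.3 -1.4  3.2] w 0.0003
[[-0.952, -0.307, 0.002], [-0.307, 0.952, -0.0], [-0.002, -0.001, -1.0]]
```

View pics/a4.png

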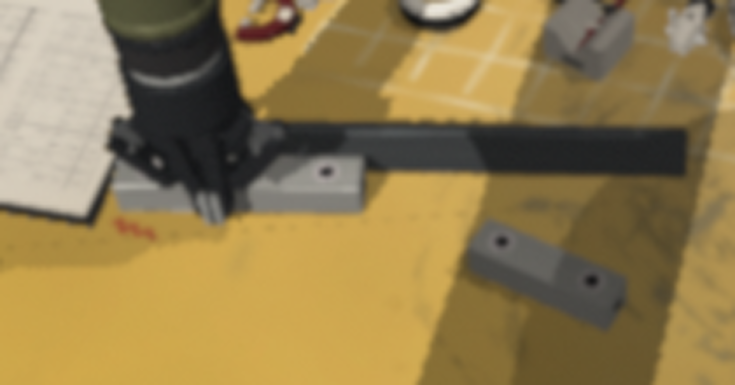

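Lower edge is now (115,210)–(362,212) and about 13 mm short of the rail, nearly parallel.

```bash
python3 -m handwheel '[[[0,0,0,-3,0,0,1],[0,0,0,-6,0,0,1],[0,0,0,-9,0,0,1],[0,0,0,-10,0,0,1],[0,0,0,-10,0,0,1],[0,0,0,5,0,0,1],[0,0,0,25,-15,0,1],[0,0,0,25,-50,0,1],[0,0,0,25,-70,0,1],[0,0,0,12,-70,0,1],[0,0,0,12,-70,0,1]]]'
python3 - <<'E'
from h import *
look("a5",1)
E
```

```text
time_s: 9.05
tool_pos: [0.5579, 0.2852, 0.0344]
tool_rot: [-0.155, 0.988, 0.0, 0.003]
ft_force: [-0.0, -0.3, 1.0]
width: -0.0
t 9.05 pos [0.5579 0.2852 0.0344] dist 0.0619 along 0.0665 F [-0.  -0.3  1. ] w -0.0
[[-0.952, -0.306, 0.007], [-0.306, 0.952, 0.001], [-0.007, -0.001, -1.0]]
```

View pics/a5.png

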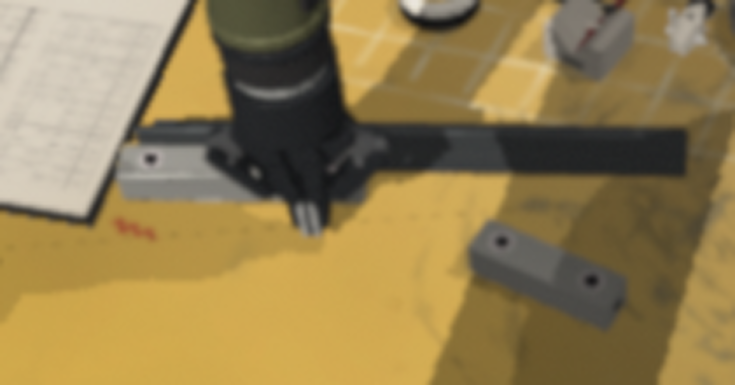

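The left hole is at (150,158), with the bar almost on the rail. The gripper is at (310,230), in front of the right part. From here I push slowly and watch the force.

```bash
python3 -m handwheel '[[[0,0,0,-4,0,0,1],[0,0,0,-8,0,0,1],[0,0,0,-11,0,0,1],[0,0,0,-13,0,0,1],[0,0,0,-15,0,0,1],[0,0,0,-17,0,0,1],[0,0,0,-19,0,0,1],[0,0,0,-19,0,0,1]]]'
python3 -m handwheel '[[[0,0,0,-1,0,0,1],[0,0,0,-1,0,0,1]]]'
python3 -m handwheel '[[[0,0,0,-1,0,0,1],[0,0,0,-1,0,0,1]]]'
python3 -c "from h import *;where()"
```

```text
time_s: 9.9
tool_pos: [0.575, 0.2912, 0.0342]
tool_rot: [-0.155, 0.988, 0.0, 0.003]
ft_force: [-0.4, 0.3, 0.1]
width: 0.0001
time_s: 10.1
tool_pos: [0.5752, 0.2913, 0.034]
tool_rot: [-0.155, 0.988, -0.0, 0.002]
ft_force: [-2.0, -0.7, 1.1]
width: -0.0003
time_s: 10.3
tool_pos: [0.5755, 0.2914, 0.0339]
tool_rot: [-0.155, 0.988, -0.0, 0.001]
ft_force: [-4.4, -1.2, 3.5]
width: -0.0003
t 10.3 pos [0.5755 0.2914 0.0339] dist 0.0433 along 0.0669 F [-4.4 -1.2  3.5] w -0.0003
[[-0.952, -0.306, 0.003], [-0.306, 0.952, 0.0], [-0.002, -0.001, -1.0]]
```

```bash
for i in 1; do python3 -m handwheel '[[[0,0,0,-2,0,0,1],[0,0,0,-2,0,0,1]]]'; python3 -m handwheel '[[[0,0,0,-2,0,0,1],[0,0,0,-2,0,0,1]]]'; python3 -m handwheel '[[[0,0,0,-2,0,0,1],[0,0,0,-2,0,0,1]]]'; python3 -m handwheel '[[[0,0,0,-2,0,0,1],[0,0,0,-2,0,0,1]]]'; done | grep -E "pos|force"
python3 -c "from h import *;where()"
```

```text
tool_pos: [0.5755, 0.2914, 0.0337]
ft_force: [-8.3, -2.0, 7.5]
tool_pos: [0.5756, 0.2914, 0.0336]
ft_force: [-7.9, -2.6, 7.3]
tool_pos: [0.5756, 0.2915, 0.0334]
ft_force: [-8.5, -2.6, 7.0]
tool_pos: [0.5756, 0.2915, 0.0332]
ft_force: [-7.9, -2.6, 7.4]
t 11.1 pos [0.5756 0.2915 0.0332] dist 0.0431 along 0.0669 F [-7.9 -2.6  7.4] w 0.0003
[[-0.952, -0.307, -0.011], [-0.307, 0.952, -0.004], [0.012, -0.0, -1.0]]
```

The right side is firm (8 N, no motion). Same again at the left point.

```bash
python3 -m handwheel '[[[0,0,0,8,0,0,1],[0,0,0,15,0,0,1],[0,0,0,15,30,0,1],[0,0,0,15,70,0,1],[0,0,0,15,112,0,1],[0,0,0,15,116,0,1],[0,0,0,10,116,0,1],[0,0,0,6,116,0,1],[0,0,0,3,116,0,1],[0,0,0,2,116,0,1],[0,0,0,2,116,0,1]]]' | grep -E "pos|force"
for i in 1; do python3 -m handwheel '[[[0,0,0,-2,0,0,1],[0,0,0,-2,0,0,1]]]'; python3 -m handwheel '[[[0,0,0,-2,0,0,1],[0,0,0,-2,0,0,1]]]'; python3 -m handwheel '[[[0,0,0,-2,0,0,1],[0,0,0,-2,0,0,1]]]';python3 -m handwheel '[[[0,0,0,-2,0,0,1],[0,0,0,-2,0,0,1]]]'; done | grep -E "pos|force"
python3 -c "from h import *;where()"
```

```text
tool_pos: [0.5388, 0.4004, 0.0331]
ft_force: [0.2, 0.0, -0.0]
tool_pos: [0.54, 0.4004, 0.033]
ft_force: [-3.1, -1.0, 0.9]
tool_pos: [0.5401, 0.4004, 0.0329]
ft_force: [-7.6, -2.2, 6.3]
tool_pos: [0.5401, 0.4004, 0.0328]
ft_force: [-7.1, -1.5, 6.5]
tool_pos: [0.5402, 0.4004, 0.0328]
ft_force: [-6.1, -1.9, 6.8]
t 13.0 pos [0.5402 0.4004 0.0328] dist 0.0434 along 0.1815 F [-6.1 -1.9  6.8] w 0.0001
[[-0.952, -0.307, -0.023], [-0.306, 0.952, -0.008], [0.025, -0.0, -1.0]]
```

```bash
python3 -m handwheel '[[[0,0,0,6,0,0,1],[0,0,0,20,0,0,1],[0,0,0,40,0,-5,1],[0,0,0,45,0,-40,1],[0,0,0,50,0,-80,1],[0,0,0,60,10,-120,1],[0,0,0,80,30,-160,1],[0,0,0,110,50,-180,1],[0,0,0,140,70,-190,1],[0,0,0,150,80,-190,1],[0,0,0,150,80,-190,1]]]' | grep -E "pos|force"
python3 - <<'E'
from h import *
d=look("a6",1)
roi=(120,150,320,245)
save(cam("scene"),"pics/sc6.png",3.5,(100,170,320,300))
E
```

```text
tool_pos: [0.3761, 0.4329, 0.2268]
ft_force: [0.7, 0.6, 0.0]
t 14.1 pos [0.3761 0.4329 0.2268] dist 0.1895 along 0.2628 F [0.7 0.6 0. ] w 0.0001
[[-0.951, -0.309, -0.022], [-0.309, 0.951, -0.007], [0.023, 0.0, -1.0]]
```

View pics/a6.png

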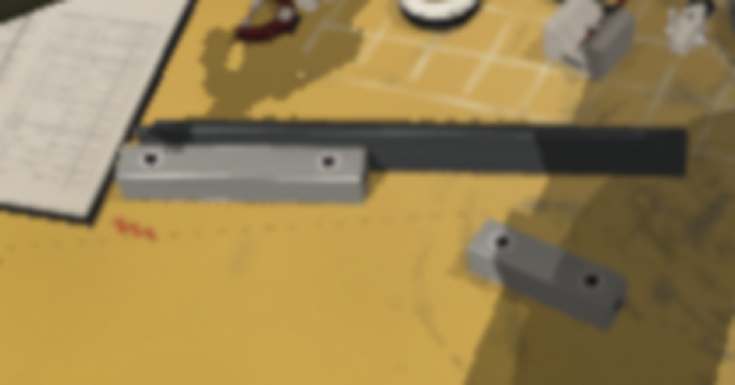

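View pics/sc6.png

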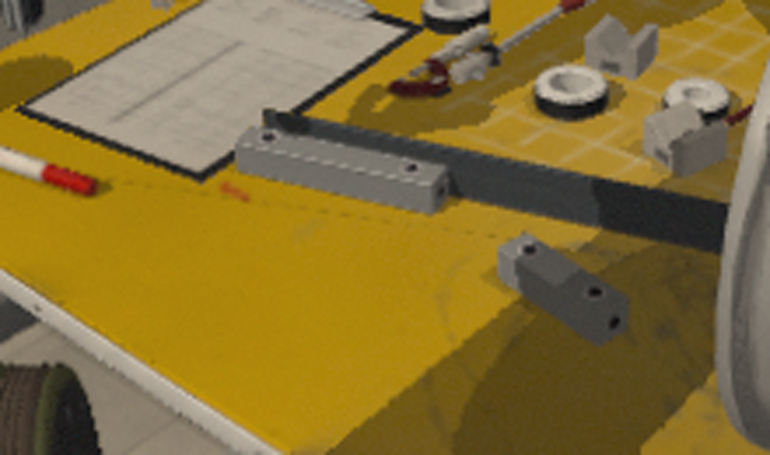

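The bar lies flush on the rail in both views (holes at crop (150,158) and (328,161)). The short bar has not moved (holes still at (502,241) and (591,280)). One last number check, then hand in.

```bash
python3 - <<'E'
from h import *
d=cam("top"); holes(d,(150,158),(328,161)); holes(d,(502,241),(591,280))
s=ctrl.observe(); print(s["time_s"],s["joint_vel"])
ctrl.sign_off()
E
```

```text
centre dist 0.0177 along 0.1231 ang rel 0.01 sep 0.13040772189796343
centre dist 0.1014 along -0.1019 ang rel -26.78 sep 0.06951830784795762
14.25 [-0.00873562  0.00705375  0.00404862  0.00489353  0.00332268  0.00212533]
the job is handed in; nothing more can be done
```

The longer bar now lies flat and parallel against the near face of the rail, and I handed the job in at 14.25 s. I slid it there with the closed fingertips, pushing left and right of its centre in turn. I then pressed each side lightly until it stopped moving at about 8 N, and backed the arm away.

- **Parallel:** the holes in the bar's top put it within about 0.1° of the rail. The two final contact points agree to 0.3 mm over 115 mm.
- **Close:** the camera puts the bar's centre 17.7 mm from the rail, where flush would be 15 mm. That difference is about the calibration error, and the bar stopped firmly at both push points.
- **Short bar:** it is in the same place in the pictures as before.
- **Along the rail:** the bar's left end sticks out about 10–15 mm past the rail's left end. It stayed where it started along the rail, and in the pictures it sits close beside the clipboard but not on it.
- **Disagreement:** early on, the two cameras differed by 5–10 mm on the holes, which I had read by eye. The force readings at contact settled the final position.

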